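# Shift the photometer to the sample cell and take the reading

## Robot

A 6-joint arm with a two-finger parallel gripper is mounted at the origin on the work surface. World frame = base frame: x ahead of the robot, y to its left, z up, the work surface at z = 0. Lengths are in m, angles in rad, forces in N, time in s.
With the tool pointing down it reaches from about 0.35 to 0.725 m from the base axis. Payload 6 kg.
Tool frame: the origin (TCP) lies midway between the tips of the shut fingers; the grasp point (between the pads) lies 19 mm behind it; x points along the fingers, y is the direction in which the jaws open and shut, and the axes are right-handed (so a half turn about x gives the same grasp; the last joint's range is limited). The gripper opens to 85 mm and grips with 20 to 120 N. Pads are 22 mm wide; open, the fingers measure 114 mm over their backs; the gripper's body (76 mm by 85 mm) begins 54 mm behind the grasp point. The pads swing forward as they close: fully open they stand 13 mm farther back than shut.
Start: joints at [-0.789, 0.04, 0.085, 0, -1.615, -0.334], TCP at [0.26, -0.541, 0.231] pointing down, gripper open.
Joint ranges: [-2.56, 2.56], [-1.29, 2.01], [-1.08, 1.49], [-3.29, 1.98], [-2.81, -0.18], [-2.99, 2.99]. Speed limits (rad/s): [2.57, 2.57, 3.01, 3.14, 3.14, 3.14].

## Interface

Orientations are given as a 3x3 rotation matrix whose columns are the frame's x, y, z axes.
In Python, from cell import r, eyes, sign_off gives the robot as it stands.
- The arm moves only by the tool jog_arm, never from a script. Its argument "increments" is a list of rows, each an object with "translation": the shift along the tool's x, y, z as a fraction of full scale, a list of three; "angular": the turn, a rotation vector about the tool's x, y, z as a fraction of full scale, a list of three. In form: [{"translation": [x, y, z], "angular": [ax, ay, az]}, ...]. A call has 1 to 5 rows; each row is the pose to reach, as a shift and turn from the pose measured when the call began, along the tool's axes at that moment; what a row does not reach only later rows make up. Full scale, the value 1, is 200 mm for a shift and 2 rad for a turn. A row lasts 1/10 s, in which the tool goes at most 50 mm and 8.59 degrees, less where a joint would pass 70% of its speed; a pose out of reach is approached as far as the arm can. A call with a number of a shift or a turn outside -1 to 1 is refused whole. A call with a gripper value outside its range is refused whole. "grip" is the closure, from -1 (fully open) to 1 (shut), set as the call begins (left out, the last holds). The fingers move at their own pace and stop on an object; "newtons" is the grip in N (left out, the last holds). Time passes only in rows, so rows that repeat a pose let the fingers close. It gives the time, the measured TCP pose, the force and the opening at its end, in the units of the state.
- r.sense(): the state, without advancing time (a new reading comes with each control period).
- eyes.get_image(name): name is "scene" or "top" or "wrist"; returns the picture (400x640x3 uint8, red, green, blue); there is no depth.
- eyes.calibration(name): a dict with "mtx" (3x3 intrinsics, pixels), "distortion" ([k1, k2, p1, p2, k3] as OpenCV has them; the pictures are not rectified), "rvec" (rotation vector, rad) and "tvec" (3), from world to camera coordinates, as OpenCV has them. Camera axes: x right, y down, z forward; pixel columns grow to the right and rows downward; lengths in m; the calibration is good to about 2 mm. A picture is of the moment at which its call begins: read the wrist's pose just before it. calibration takes no time and is no camera call; for the wrist camera it gives the pose at the moment of the call.
- sign_off(): hands the job in, once; it reports no verdict.
The state is a dict: "t": time; "q": joint angles; "qvel": joint speeds; "tau": joint torques, N m; "tool_pos": TCP position; "eef_rot": TCP orientation; "wrist_force": force on the tool from outside, world axes, zero at the start; "torque": the same for the moment, N m; "gripper_width": finger opening in m.
Only numpy, scipy, OpenCV 4.12 (cv2) and the standard library are available. Lean on these libraries where they do the work, as an engineer would, in place of code of your own. Each camera call takes 0.05 s, during which the arm holds its last target. There are 200 camera calls.

## Task

Bring the sample cell of the bench photometer into the light beam: with the fingertips, push the cell-changer rod on its front right in and let go of it, so that it springs back and catches on its stop pin half way; do not take hold of its knob. Then press the large round read key on top, once the rod is on its catch and not before. Leave the wavelength dial as it is set and the glassware, bottle and cell stand where they are.

Things in the scene. Friction and masses are not known exactly. Their poses are not given: they have to be found in the camera images.
- photometer: Cream bench photometer, fixed, housing 220 (x) x 300 (y) x 105 mm high. Origin: centre of its underside on the bench; +x points from its front panel to its back, z up, +y to the left as one faces the panel. The panel (at x = -110 mm) faces roughly towards the robot. A display hood rises to 150 mm on the rear left of the top.
- cell_rod (a joint): Travel (m) of the cell-changer rod, pushed in along the photometer's +x. 0: fully out, held there by a spring (blank cell in the beam); 0.036: end stop. Let go from beyond 0.026, it springs back (under 0.3 s) and its collar is caught by the stop pin at about 0.022 (sample cell in the beam); let go before 0.017, it returns to 0. Push: 4 N at first, up to 9 N under the pin, 6.5 N near the stop.
- knob_face (a point): Centre of the flat front face of the rod's plain metal round knob (33 mm across, 22 mm long, face 27 mm across), 60 mm above the bench; moves with the rod. x axis: push direction (the photometer's +x), z up. Fully out it is 95 mm in front of the front panel at the photometer's y = -75 mm, fully in 59 mm. Behind it: the 10 mm rod and a guide reaching 36 mm out of the panel, 80 mm high.
- knob_mid (a point): Middle of the same knob, 11 mm behind its face on the rod's axis; moves with the rod.
- pin_head (a point): Top of the dark head (16 mm across) of the sprung upright stop pin on the rod's guide, 98 mm above the bench when down. The rod's collar, sloped in front and square behind, lifts it 6 mm in passing; beyond a rod travel of 0.024 it has dropped again, behind the collar. It needs no touching.
- read_key (a joint): Travel of the read key, in m: 0 up, 0.005 fully down; it counts as pressed beyond 0.0035. Springs back up when let go; fully down takes 4 N.
- read_key_top (a point): Centre of the top of the read key, the single large round grey key (24 mm across, in a 40 mm round collar 12 mm high) near the front edge of the photometer's top, just left of the compartment lid; 126 mm above the bench, pressed straight down. Four small flat square keys (12 mm) lie to its left and are not used.
- dial_end (a point): Front end of the bar grip of the black wavelength dial (36 mm across, on a 60 mm disc; axis 97 mm left of the read key and 13 mm farther back; top 149 mm above the bench). It turns if brushed.
- beaker: Glass beaker, 68 mm across, 88 mm high, loose, standing to the left of the rod in front of the photometer. Origin: centre of its underside.
- reagent: Amber capped bottle, 56 mm across, 115 mm high, loose, standing to the right of the rod. Origin: centre of its underside.
- jug: Clear plastic measuring jug with a handle, 104 mm across, 135 mm high, loose, in front of the photometer's left corner. Origin: centre of its underside.
- cell_stand: White cell stand 50 x 110 x 22 mm with three upright clear cells (12.5 mm square, top 51 mm above the bench), loose, by the photometer's right front corner. Origin: centre of its underside.

How it is judged:
On the way, in this order (a step that is already met when the one before it is completed fails the run):
1. the rod is pushed right in (beyond 30 mm of its 36 mm) (value of joint cell_rod above 0.03 m), for 0.05 s.
2. let go, the rod has sprung back and rests on its catch (19 to 25 mm), nothing touching it (value of joint cell_rod between 0.019 and 0.025 m and contact force between the fingers and cell_rod below 0.1 N), for 0.2 s.
3. the read key is pressed (beyond 3.5 mm) (value of joint read_key above 0.0035 m), for 0.05 s.
At the end, for the whole second after the job is handed in: The rod rests on its catch (travel 19 to 25 mm, still), the read key has been pressed after that and is up again, and the robot touches nothing (value of joint cell_rod between 0.019 and 0.025 m and velocity of joint cell_rod between -0.005 and 0.005 m/s and value of joint read_key below 0.001 m).
It fails at once if the read key is pressed (beyond 3 mm) while the rod is not on its catch (value of joint read_key above 0.003 m and (value of joint cell_rod below 0.019 m or value of joint cell_rod above 0.025 m)).
It fails at once if the rod's knob is taken between the fingers (grasp point within 12 mm of the knob's middle) (distance between the grasp point and knob_mid below 0.012 m).
It fails at once if the wavelength dial is turned (its grip's end moves more than 4 mm) (distance of dial_end from where it was at the start of the episode above 0.004 m).
It fails at once if the beaker, bottle, jug or cell stand is lifted or shoved (moved more than 20 mm) (distance of any of beaker, reagent, jug, cell_stand from where it was at the start of the episode above 0.02 m).
It also fails if it takes over 40 s, if anything falls off the work surface, if the arm or the gripper's body presses on something with over 40 N, if the wrist force passes 120 N, or if a joint passes its speed limit or range.

## Working session

There is one attempt and no reset: what is moved stays moved. The work goes in short steps, Python scripts to look and compute and a tool call to move; the robot and the scene stay as the last step left them, time stands still between calls to the robot, and variables do not carry over. Pictures are saved under pics/ and viewed, about 8 in all and at most 12, crops included, and the job is handed in when it is done.

Besides the shell and the picture viewer there is one more tool, called after ">>>" as name(argument=value, ...), one argument or row to a line, values as JSON. jog_arm: Moves the arm, as the interface text tells. Shift numbers are shares of 200 mm and turn numbers shares of 2 rad, none past 1 either way. Its arguments: {"type":"object","properties":{"increments":{"type":"array"},"grip":{"type":"number"},"newtons":{"type":"number"}},"required":["increments"]}

```bash
ls; mkdir -p pics; python3 - <<'E'
from cell import r,eyes
import cv2,numpy as np
s=r.sense();print(s['t'],s['tool_pos'],np.round(s['eef_rot'],3),s['gripper_width'])
for n in("scene","top"):
    cv2.imwrite(f"pics/{n}0.png",eyes.get_image(n)[:,:,::-1]);c=eyes.calibration(n);print(n,{k:np.round(v,3).tolist() for k,v in c.items()})
E
```

```text
pics
0.0 [ 0.25972576 -0.54050557  0.23026817] [[-0.001 -0.433  0.901]
 [ 0.002  0.901  0.433]
 [-1.     0.002 -0.   ]] 0.085555044756224
scene {'mtx': [[376.33, 0.0, 319.191], [0.0, 376.33, 199.694], [0.0, 0.0, 1.0]], 'distortion': [-0.027, 0.0, 0.0, 0.0, 0.0], 'rvec': [1.639, 2.082, -0.701], 'tvec': [0.116, -0.416, 1.373]}
top {'mtx': [[448.506, 0.0, 318.767], [0.0, 448.506, 199.201], [0.0, 0.0, 1.0]], 'distortion': [-0.109, 0.0, 0.0, 0.0, 0.0], 'rvec': [2.198, -2.21, 0.068], 'tvec': [0.03, 0.589, 1.158]}
```

View pics/scene0.png

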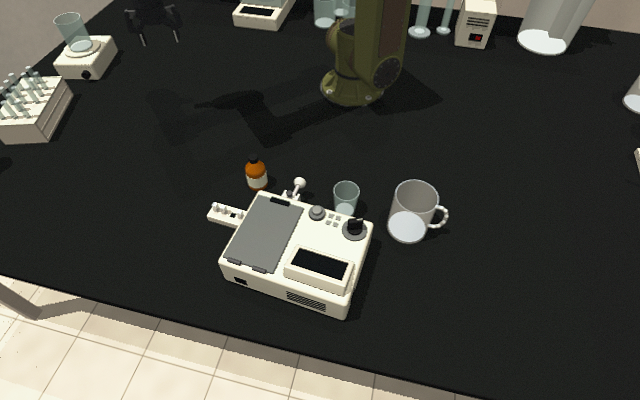

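View pics/top0.png

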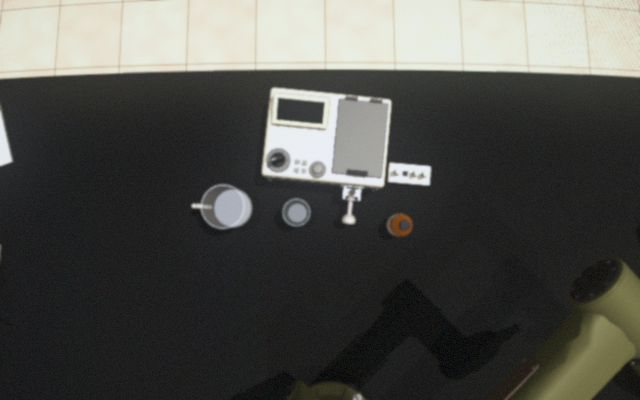

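The top view shows the knob at about (348,220), the read key at (317,169), the dial at (278,159), the beaker at (296,212), and the bottle at (400,225). The scene view shows the same layout.

```bash
cat > h.py <<'E'
import cv2,numpy as np
from cell import r,eyes
def ray(c,px):
    u=cv2.undistortPoints(np.array([[px]],float),c['mtx'],c['distortion'])[0,0] if 0 else cv2.undistortPoints(np.array([[px]],float),np.array(c['mtx']),np.array(c['distortion']))[0,0]
    R=cv2.Rodrigues(np.array(c['rvec'],float))[0]; t=np.array(c['tvec'],float).ravel()
    return -R.T@t, R.T@np.array([u[0],u[1],1.])
def onz(c,px,z):
    o,d=ray(c,px); return o+d*(z-o[2])/d[2]
def proj(c,P):
    return cv2.projectPoints(np.array(P,float).reshape(-1,1,3),np.array(c['rvec'],float),np.array(c['tvec'],float),np.array(c['mtx']),np.array(c['distortion']))[0][:,0]
E
python3 - <<'E'
from h import *
c=eyes.calibration("top")
for n,p,z in[("knob",(348.5,219),.06),("key",(317,169.5),.126),("dial",(278,159.5),.149),("FL",(263,178),.105),("FR",(384.5,187),.105),("BL",(272,88),.105),("BR",(391.5,99),.105),("beaker",(296,212),.0),("bottle",(400,225),.115),("guide",(351.5,193),.08)]:
    print(n,onz(c,p,z).round(4))
im=cv2.imread("pics/top0.png")
cv2.imwrite("pics/c1.png",cv2.resize(im[80:240,250:440],None,fx=4,fy=4,interpolation=cv2.INTER_CUBIC)[:600])
E
```

```text
knob [ 0.5372 -0.0471  0.06  ]
key [0.6547 0.0319 0.126 ]
dial [0.6759 0.1226 0.149 ]
FL [0.6371 0.1623 0.105 ]
FR [ 0.6139 -0.1317  0.105 ]
BL [0.8591 0.1411 0.105 ]
BR [ 0.8313 -0.1528  0.105 ]
beaker [0.5566 0.0867 0.    ]
bottle [ 0.5218 -0.1664  0.115 ]
guide [ 0.6013 -0.0535  0.08  ]
```

View pics/c1.png

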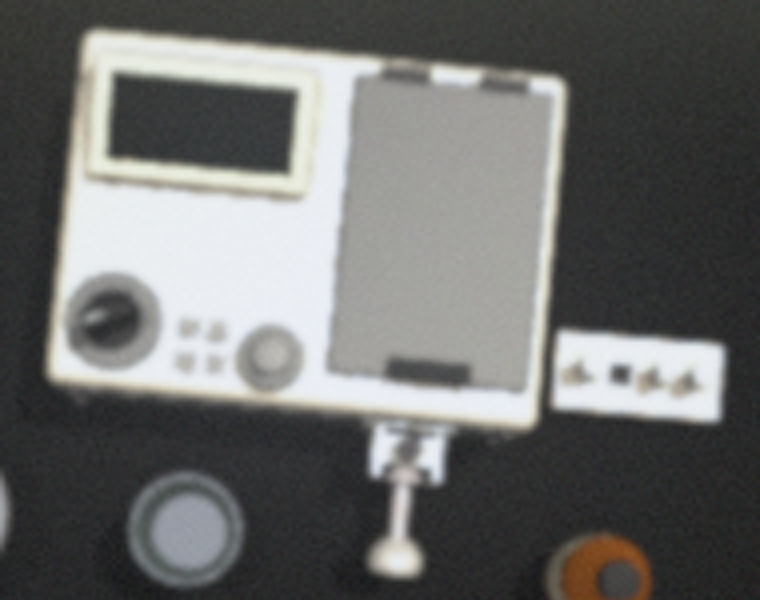

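>>> jog_arm(
  increments=[
    {"translation":[0,0.85,0.85],"angular":[0.27,0,0]},
    {"translation":[0,0.85,0.85],"angular":[0.27,0,0]},
    {"translation":[0,0.85,0.85],"angular":[0.27,0,0]},
    {"translation":[0,0.85,0.85],"angular":[0.27,0,0]},
    {"translation":[0,0.85,0.85],"angular":[0.27,0,0]},
  ],
  grip=1,
)

```text
t: 0.6
tool_pos: [0.337, -0.319, 0.2302]
eef_rot: [[-0.001, 0.097, 0.995], [0.002, 0.995, -0.097], [-1.0, 0.002, -0.001]]
wrist_force: [0.9, 0.5, 0.4]
gripper_width: 0.0121
```

```bash
cat > m.py <<'E'
# required tool shift (fractions) to world targets, given on the command line
import sys
from h import *
s=r.sense();R=np.array(s['eef_rot']);p=np.array(s['tool_pos'])
print('t',round(s['t'],2),'p',p.round(4),'F',np.round(s['wrist_force'],1),'w',round(s['gripper_width'],4))
print(R.round(3).tolist())
zt=np.array([np.cos(-.093),np.sin(-.093),0]);X=np.array([0,0,-1.]);Rt=np.c_[X,np.cross(zt,X),zt]
print('ang frac',(cv2.Rodrigues(R.T@Rt)[0].ravel()/2).round(3))
for a in sys.argv[1:]:
    print(a,(R.T@(np.array(eval(a))-p)/.2).round(3))
E
python3 m.py "(.45,-.045,.23)"
```

```text
t 0.6 p [ 0.337  -0.319   0.2302] F [0.9 0.5 0.4] w 0.0121
[[-0.001, 0.097, 0.995], [0.002, 0.995, -0.097], [-1.0, 0.002, -0.001]]
ang frac [-0.002 -0.001 -0.001]
(.45,-.045,.23) [0.003 1.418 0.43 ]
```

>>> jog_arm(
  increments=[
    {"translation":[0,1,0.2],"angular":[0,0,0]},
    {"translation":[0,1,0.2],"angular":[0,0,0]},
    {"translation":[0,1,0.2],"angular":[0,0,0]},
    {"translation":[0,1,0.2],"angular":[0,0,0]},
    {"translation":[0,1,0.2],"angular":[0,0,0]},
  ],
)

```text
t: 1.1
tool_pos: [0.3969, -0.1193, 0.2299]
eef_rot: [[-0.001, 0.09, 0.996], [0.003, 0.996, -0.09], [-1.0, 0.003, -0.001]]
wrist_force: [-0.6, -0.9, 1.4]
gripper_width: -0.0001
```

```bash
python3 m.py "(.44,-.042,.23)"; python3 - <<'E'
from h import *
c=eyes.calibration("wrist");o=ray(c,(320,200));print(o)
cv2.imwrite("pics/w1.png",eyes.get_image("wrist")[:,:,::-1])
E
```

```text
t 1.1 p [ 0.3969 -0.1193  0.2299] F [-0.6 -0.9  1.4] w -0.0001
[[-0.001, 0.09, 0.996], [0.003, 0.996, -0.09], [-1.0, 0.003, -0.001]]
ang frac [ 0.002 -0.001 -0.001]
(.44,-.042,.23) [0.001 0.404 0.18 ]
(array([ 0.32205927, -0.11274102,  0.37177229]), array([ 0.30184704, -0.03330429, -0.95285124]))
```

View pics/w1.png

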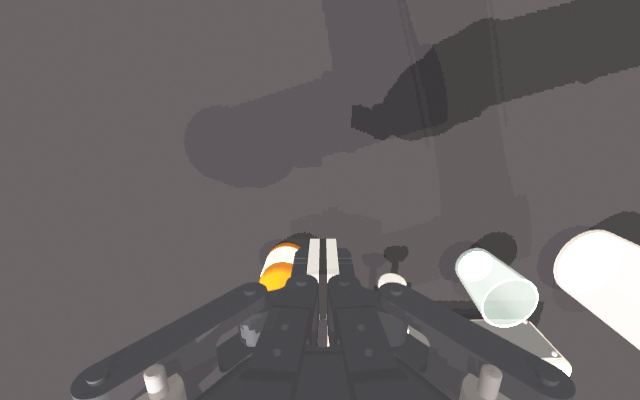

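The wrist view is upside down, with the robot at the top. The knob is at about (392,281), partly behind the finger linkage. I'll cross-check it against the top view.

```bash
python3 - <<'E'
from h import *
c=eyes.calibration("wrist");t=eyes.calibration("top");s=eyes.calibration("scene")
print("wrist knob",onz(c,(392,281),.06),onz(c,(392,275),.07))
for p in[(349,219.5),(349,224)]: print("top",onz(t,p,.065))
print("scene",onz(s,(299.5,182.5),.062))
E
```

```text
wrist knob [ 0.53034059 -0.04851181  0.06      ] [ 0.51563423 -0.05046854  0.07      ]
top [ 0.5358883  -0.04799025  0.065     ]
top [ 0.52465704 -0.04789711  0.065     ]
scene [ 0.53791254 -0.04453823  0.062     ]
```

>>> jog_arm(
  increments=[
    {"translation":[0.3,0.4,0.15],"angular":[0,0,0]},
    {"translation":[0.3,0.4,0.15],"angular":[0,0,0]},
    {"translation":[0.3,0.4,0.15],"angular":[0,0,0]},
  ],
)

```text
t: 1.45
tool_pos: [0.4328, -0.042, 0.1657]
eef_rot: [[-0.008, 0.089, 0.996], [0.002, 0.996, -0.089], [-1.0, 0.002, -0.008]]
wrist_force: [-0.6, 0.2, -0.9]
gripper_width: 0.0001
```

>>> jog_arm(
  increments=[
    {"translation":[0.58,0.01,0.05],"angular":[0,0,0]},
    {"translation":[0.58,0.01,0.05],"angular":[0,0,0]},
    {"translation":[0.58,0.01,0.15],"angular":[0,0,0]},
    {"translation":[0.58,0.01,0.25],"angular":[0,0,0]},
    {"translation":[0.58,0.01,0.25],"angular":[0,0,0]},
  ],
)

```text
t: 1.95
tool_pos: [0.4824, -0.046, 0.0482]
eef_rot: [[-0.01, 0.091, 0.996], [0.001, 0.996, -0.091], [-1.0, -0.0, -0.01]]
wrist_force: [0.9, -0.1, -0.6]
gripper_width: -0.0
```

```bash
python3 m.py "(.513,-.047,.05)" "(.543,-.0497,.05)"; python3 - <<'E'
from h import *
a=eyes.get_image("scene")[:,:,::-1];b=eyes.get_image("top")[:,:,::-1]
A=cv2.resize(a[120:250,200:400],None,fx=4,fy=4,interpolation=cv2.INTER_CUBIC)[:,:400]
A=cv2.resize(a[130:230,240:340],None,fx=4,fy=4,interpolation=cv2.INTER_CUBIC);B=cv2.resize(b[160:260,300:400],None,fx=4,fy=4,interpolation=cv2.INTER_CUBIC)
cv2.imwrite("pics/p1.png",np.hstack([A,B]))
E
```

```text
t 1.95 p [ 0.4824 -0.046   0.0482] F [ 0.9 -0.1 -0.6] w -0.0
[[-0.01, 0.091, 0.996], [0.001, 0.996, -0.091], [-1.0, -0.0, -0.01]]
ang frac [ 0.001 -0.005  0.   ]
(.513,-.047,.05) [-0.011  0.009  0.153]
(.543,-.0497,.05) [-0.012  0.009  0.304]
```

View pics/p1.png

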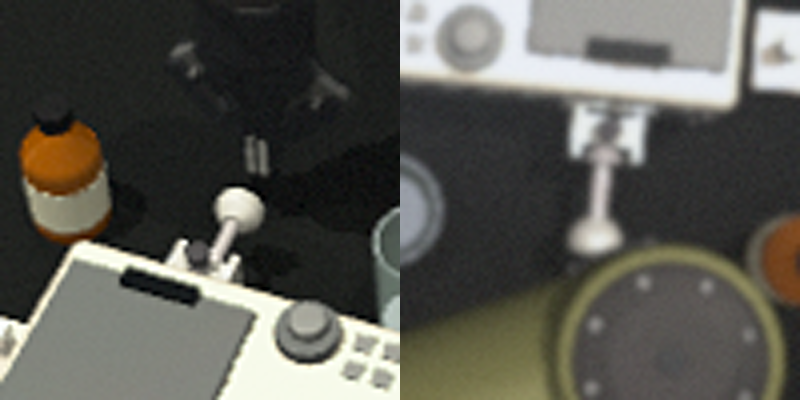

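The fingertips are level with the knob and in line with it, about 30 mm in front of its face. Next I'll push in stages and watch the force.

>>> jog_arm(
  increments=[
    {"translation":[-0.01,0.01,0.08],"angular":[0,0,0]},
    {"translation":[-0.01,0.01,0.14],"angular":[0,0,0]},
    {"translation":[-0.01,0.01,0.18],"angular":[0,0,0]},
    {"translation":[-0.01,0.01,0.18],"angular":[0,0,0]},
  ],
)

```text
t: 2.45
tool_pos: [0.5174, -0.0472, 0.0512]
eef_rot: [[-0.01, 0.092, 0.996], [0.002, 0.996, -0.092], [-1.0, 0.001, -0.01]]
wrist_force: [-3.6, -0.2, 2.1]
gripper_width: -0.0001
```

>>> jog_arm(
  increments=[
    {"translation":[0,0,0.04],"angular":[0,0,0]},
    {"translation":[0,0,0.08],"angular":[0,0,0]},
    {"translation":[0,0,0.12],"angular":[0,0,0]},
    {"translation":[0,0,0.12],"angular":[0,0,0]},
  ],
)

```text
t: 2.85
tool_pos: [0.5404, -0.0498, 0.051]
eef_rot: [[-0.012, 0.092, 0.996], [0.001, 0.996, -0.092], [-1.0, 0.0, -0.012]]
wrist_force: [-5.6, -0.6, 3.6]
gripper_width: 0.0001
```

```bash
python3 - <<'E'
from h import *
s=r.sense();print(s['t'],s['tool_pos'],s['wrist_force'])
E
```

```text
2.85 [ 0.54039871 -0.04976346  0.0509901 ] [-5.60239323 -0.57088824  3.58419968]
```

>>> jog_arm(
  increments=[
    {"translation":[0,0,0.02],"angular":[0,0,0]},
    {"translation":[0,0,0.04],"angular":[0,0,0]},
    {"translation":[0,0,0.04],"angular":[0,0,0]},
  ],
)

```text
t: 3.15
tool_pos: [0.5473, -0.0505, 0.051]
eef_rot: [[-0.013, 0.092, 0.996], [0.001, 0.996, -0.092], [-1.0, 0.0, -0.013]]
wrist_force: [-5.0, 0.2, 3.4]
gripper_width: 0.0002
```

>>> jog_arm(
  increments=[
    {"translation":[0,0,0.025],"angular":[0,0,0]},
    {"translation":[0,0,0.04],"angular":[0,0,0]},
    {"translation":[0,0,0.04],"angular":[0,0,0]},
  ],
)

```text
t: 3.45
tool_pos: [0.5519, -0.0511, 0.051]
eef_rot: [[-0.02, 0.092, 0.996], [0.002, 0.996, -0.092], [-1.0, -0.0, -0.02]]
wrist_force: [-16.7, 4.1, 10.6]
gripper_width: -0.0002
```

The force jumped to 17 N, so the rod is on its end stop. I'll back off along the axis.

>>> jog_arm(
  increments=[
    {"translation":[0,0,-0.15],"angular":[0,0,0]},
    {"translation":[0,0,-0.3],"angular":[0,0,0]},
    {"translation":[0,0,-0.45],"angular":[0,0,0]},
    {"translation":[0,0,-0.45],"angular":[0,0,0]},
    {"translation":[0,0,-0.45],"angular":[0,0,0]},
  ],
)

```text
t: 3.95
tool_pos: [0.4625, -0.0426, 0.0535]
eef_rot: [[-0.017, 0.092, 0.996], [0.002, 0.996, -0.092], [-1.0, 0.001, -0.017]]
wrist_force: [0.2, 0.4, 0.2]
gripper_width: -0.0
```

```bash
python3 m.py "(.475,-.04,.19)"; python3 - <<'E'
from h import *
a=eyes.get_image("scene")[:,:,::-1];b=eyes.get_image("top")[:,:,::-1]
A=cv2.resize(a[130:230,240:340],None,fx=4,fy=4,interpolation=cv2.INTER_CUBIC);B=cv2.resize(b[160:260,300:400],None,fx=4,fy=4,interpolation=cv2.INTER_CUBIC)
cv2.imwrite("pics/p2.png",np.hstack([A,B]))
E
```

```text
t 3.95 p [ 0.4625 -0.0426  0.0535] F [0.2 0.4 0.2] w -0.0
[[-0.017, 0.092, 0.996], [0.002, 0.996, -0.092], [-1.0, 0.001, -0.017]]
ang frac [ 0.001 -0.009 -0.   ]
(.475,-.04,.19) [-0.683  0.019  0.049]
```

View pics/p2.png

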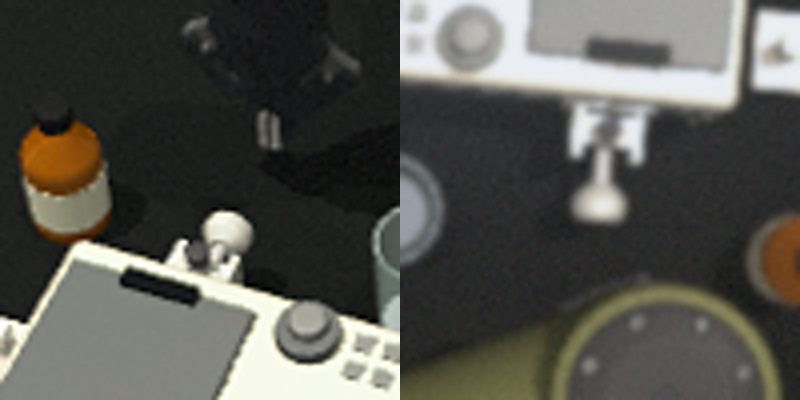

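The knob has moved in about 21 mm from its starting place, so the rod is on its catch. I'll raise the arm and work out the key position from two views.

>>> jog_arm(
  increments=[
    {"translation":[-0.7,0,0],"angular":[0,-0.009,0]},
    {"translation":[-0.7,0,0],"angular":[0,-0.009,0]},
    {"translation":[-0.7,0,0],"angular":[0,-0.009,0]},
    {"translation":[-0.7,0.3,0.2],"angular":[0,-0.009,0]},
    {"translation":[-0.7,0.3,0.4],"angular":[0,-0.009,0]},
  ],
)

```text
t: 4.55
tool_pos: [0.5476, 0.0103, 0.1951]
eef_rot: [[0.006, 0.091, 0.996], [0.003, 0.996, -0.091], [-1.0, 0.004, 0.005]]
wrist_force: [-0.2, 1.0, 1.3]
gripper_width: 0.0001
```

```bash
python3 - <<'E'
from h import *
t=eyes.calibration("top");s=eyes.calibration("scene")
print(onz(t,(317.4,168.2),.126),onz(s,(317.2,209.5),.126))
E
python3 m.py "(.657,.031,.19)"
```

```text
[0.65777776 0.03090204 0.126     ] [0.65857846 0.03410383 0.126     ]
t 4.55 p [0.5476 0.0103 0.1951] F [-0.2  1.   1.3] w 0.0001
[[0.006, 0.091, 0.996], [0.003, 0.996, -0.091], [-1.0, 0.004, 0.005]]
ang frac [ 0.001  0.003 -0.002]
(.657,.031,.19) [0.029 0.153 0.535]
```

>>> jog_arm(
  increments=[
    {"translation":[0.02,0.16,0.54],"angular":[0,0,0]},
    {"translation":[0.02,0.16,0.54],"angular":[0,0,0]},
    {"translation":[0.02,0.16,0.54],"angular":[0,0,0]},
    {"translation":[0.2,0.16,0.54],"angular":[0,0,0]},
    {"translation":[0.2,0.16,0.54],"angular":[0,0,0]},
  ],
)

```text
t: 5.05
tool_pos: [0.6568, 0.0325, 0.1484]
eef_rot: [[-0.005, 0.092, 0.996], [0.002, 0.996, -0.092], [-1.0, 0.001, -0.005]]
wrist_force: [0.2, -0.3, -2.5]
gripper_width: 0.0001
```

```bash
python3 m.py "(.658,.032,.12)"; python3 - <<'E'
from h import *
a=eyes.get_image("scene")[:,:,::-1];b=eyes.get_image("wrist")[:,:,::-1]
A=cv2.resize(a[150:250,260:360],None,fx=4,fy=4,interpolation=cv2.INTER_CUBIC)
cv2.imwrite("pics/p3.png",np.hstack([A,b[:,120:520]]))
E
```

```text
t 5.05 p [0.6568 0.0325 0.1484] F [ 0.2 -0.3 -2.5] w 0.0001
[[-0.005, 0.092, 0.996], [0.002, 0.996, -0.092], [-1.0, 0.001, -0.005]]
ang frac [ 0.001 -0.003 -0.001]
(.658,.032,.12) [ 0.142 -0.002  0.007]
```

View pics/p3.png

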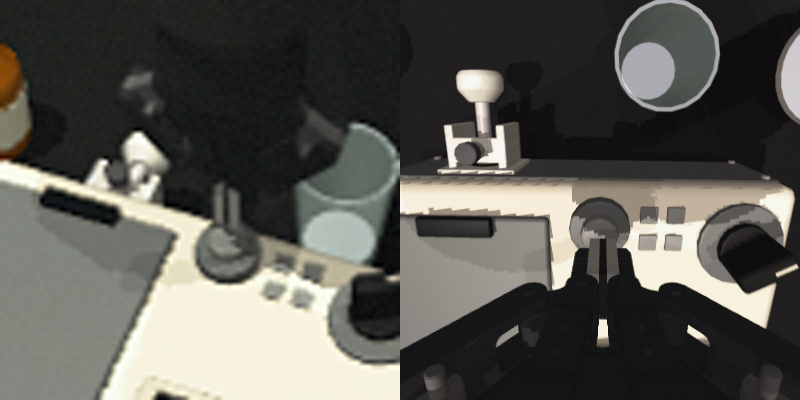

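The fingertips are over the key, and the rod is still on its catch. Pressing in steps.

>>> jog_arm(
  increments=[
    {"translation":[0.08,0,0.005],"angular":[0,0,0]},
    {"translation":[0.11,0,0.005],"angular":[0,0,0]},
    {"translation":[0.125,0,0.005],"angular":[0,0,0]},
    {"translation":[0.125,0,0.005],"angular":[0,0,0]},
  ],
)

```text
t: 5.55
tool_pos: [0.6591, 0.0319, 0.1302]
eef_rot: [[0.003, 0.091, 0.996], [0.002, 0.996, -0.091], [-1.0, 0.002, 0.003]]
wrist_force: [0.2, -0.0, 0.1]
gripper_width: -0.0002
```

>>> jog_arm(
  increments=[
    {"translation":[0.025,0,-0.005],"angular":[0,0,0]},
    {"translation":[0.04,0,-0.005],"angular":[0,0,0]},
    {"translation":[0.04,0,-0.005],"angular":[0,0,0]},
    {"translation":[0.04,0,-0.005],"angular":[0,0,0]},
  ],
)

```text
t: 5.95
tool_pos: [0.6585, 0.0321, 0.1231]
eef_rot: [[0.005, 0.091, 0.996], [0.002, 0.996, -0.091], [-1.0, 0.002, 0.005]]
wrist_force: [0.9, 0.5, 2.0]
gripper_width: 0.0002
```

>>> jog_arm(
  increments=[
    {"translation":[0.015,0,0],"angular":[0,0,0]},
    {"translation":[0.025,0,0],"angular":[0,0,0]},
    {"translation":[0.025,0,0],"angular":[0,0,0]},
    {"translation":[0.025,0,0],"angular":[0,0,0]},
  ],
)

```text
t: 6.35
tool_pos: [0.6586, 0.032, 0.121]
eef_rot: [[0.007, 0.091, 0.996], [0.001, 0.996, -0.091], [-1.0, 0.002, 0.007]]
wrist_force: [-5.9, 0.9, 12.4]
gripper_width: -0.0001
```

Reading 12 N at z = 0.121, so the key is bottomed. I'll lift straight up, then back away.

>>> jog_arm(
  increments=[
    {"translation":[-0.1,0,0],"angular":[0,0,0]},
    {"translation":[-0.3,0,0],"angular":[0,0,0]},
    {"translation":[-0.45,0,0],"angular":[0,0,0]},
    {"translation":[-0.45,0,-0.25],"angular":[0,0,0]},
    {"translation":[-0.45,0,-0.5],"angular":[0,0,0]},
  ],
)

```text
t: 6.85
tool_pos: [0.558, 0.0413, 0.2087]
eef_rot: [[0.004, 0.092, 0.996], [0.001, 0.996, -0.092], [-1.0, 0.001, 0.004]]
wrist_force: [-0.8, 1.2, 1.4]
gripper_width: 0.0002
```

>>> jog_arm(
  increments=[
    {"translation":[-0.1,0,-0.25],"angular":[0,0,0]},
    {"translation":[-0.1,0,-0.5],"angular":[0,0,0]},
    {"translation":[-0.1,0,-0.5],"angular":[0,0,0]},
    {"translation":[-0.1,0,-0.5],"angular":[0,0,0]},
    {"translation":[-0.1,0,-0.5],"angular":[0,0,0]},
  ],
)

```text
t: 7.35
tool_pos: [0.4587, 0.0505, 0.2278]
eef_rot: [[0.003, 0.092, 0.996], [0.001, 0.996, -0.092], [-1.0, 0.001, 0.003]]
wrist_force: [0.6, -0.3, -0.6]
gripper_width: -0.0001
```

```bash
python3 m.py; python3 - <<'E'
from h import *
b=eyes.get_image("top")[:,:,::-1]
cv2.imwrite("pics/p4.png",cv2.resize(b[80:240,190:440],None,fx=3,fy=3,interpolation=cv2.INTER_CUBIC))
E
```

```text
t 7.35 p [0.4587 0.0505 0.2278] F [ 0.6 -0.3 -0.6] w -0.0001
[[0.003, 0.092, 0.996], [0.001, 0.996, -0.092], [-1.0, 0.001, 0.003]]
ang frac [ 0.001  0.002 -0.   ]
```

View pics/p4.png

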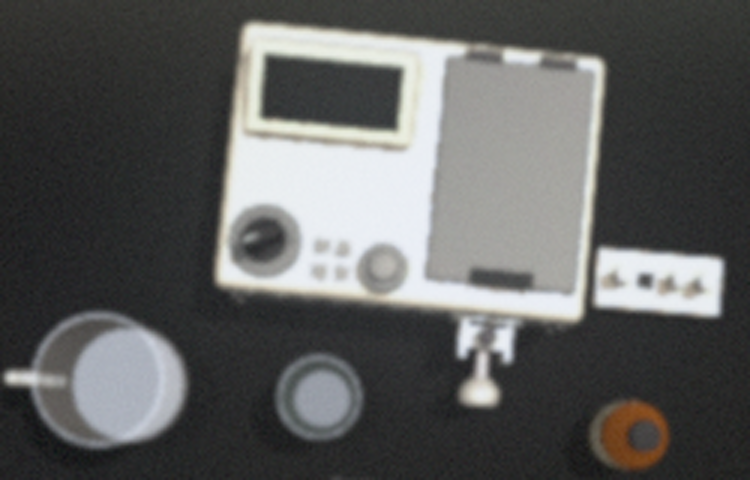

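The rod is still at half travel (knob at crop pixel (480,388)). The dial and loose items look unmoved, and the arm is clear.

```bash
python3 -c "
from cell import sign_off
print(sign_off())"
```

```text
the job is handed in; nothing more can be done
None
```

The sample cell should now be in the beam and the read key has been pressed. I handed the job in at about 7.4 s on the robot's clock; no verdict is reported.

- **Rod:** I pushed the knob's face with the shut fingertips until the force jumped to about 17 N at the end stop, roughly 35 mm in, then backed off. In the top view the knob had sprung back to about 21 mm from its start, which matches the catch. It was still there in the last picture.
- **Read key:** I pressed it straight down after the rod was on its catch. The fingertips reached z = 0.121 m at 12 N, which is fully down. I then lifted off and moved clear.
- **Last checks:** The wrist force was about zero. In the final top view the dial, beaker, bottle, jug and cell stand all look unmoved.
- **Not confirmed:** I judged the rod and key travel only from images, tool position and force, as the joint values could not be read. The key being up again was not measured separately. No check failed or disagreed.

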